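# Roll a shaft blank into a V-block and set it against the end stop

## Task

Roll the loose aluminium bar along the base board and up the ramp with the fingers against its side, slowly and without flicking it, until it drops into the groove of the V-block. Then push the bar's end to slide it along the groove until its other end touches the end stop, and leave it resting there. Only push the bar, never lift or carry it, and leave the thread spool and the black tape roll where they are.

Things in the scene. Friction and masses are not known exactly. Their poses are not given: they have to be found in the camera images.
- v_block: Plywood board with a dark steel V-block fixed on it. Origin: on the worktop, z = 0, under the groove's bottom line, mid-length. +x: the way the bar rolls in (about the robot's right); +y: along the groove, away from the end stop (about away from the robot). Board 9 mm thick (top z = 0.009), x -200 to +155, y -72 to +125 mm. The V-block spans y -60 to +60 mm; it is 25 mm high at its far edge.
- seat (a point): Where the bar's middle must finally be: bar axis in line with the groove at x = 0, y = +5 mm in the v_block frame, 26 mm above the board's top (z = 0.035). There the bar's free end lies at y = +70 mm, 10 mm out past the V-block's end. The groove has 30-degree flanks; its bottom is 3 mm above the board's top and its far flank rises to 25 mm at x = 40 mm.
- ramp_foot (a point): Middle of the ramp's lower edge, on the board's top at x = -70 mm in the v_block frame. The ramp rises straight in +x to a lip 11 mm above the board's top at x = -17 to -15 mm; just past the lip the bar drops into the groove.
- stop_face (a point): Point on the face of the end stop where the bar's end must touch, y = -60 mm in the v_block frame, at the height of the seated bar's axis. The stop is an upright steel plate 46 mm high above the board's top, 10 mm thick, x -18 to +46 mm. Sliding the seated bar along the groove takes about 1 to 3 N.
- bar: Loose smooth round bar of turned aluminium, 40 mm diameter, 130 mm long, about 0.4 kg, lying on the board in front of the ramp; rolls easily, stops soon when let go. Origin at its middle on its axis, 20 mm above the board's top; y axis along the bar (x, z turn as it rolls). Starts within 12 degrees of the groove's direction, its middle 15 to 35 mm short of its final place in v_block y.
- spool: Bystander: small thread spool, 32 mm diameter, 52 mm high, standing upright on the board past the V-block. Origin at the centre of its underside.
- tape_roll: Bystander: small roll of black tape, 59 mm diameter, 19 mm high, lying flat on the board past the V-block. Origin at the centre of its underside.

How it is judged:
By the outcome, as a careful person would: the job done as asked, in the order asked, and still so for the second after the job is handed in, with the robot touching nothing.
It also fails if it takes over 45 s, if anything falls off the work surface, if the arm or the gripper's body presses on something with over 40 N, if the wrist force passes 120 N, or if a joint passes its speed limit or range.

## Robot

A 6-joint arm with a two-finger parallel gripper is mounted at the origin on a cart in front of the work surface, level with it; the furniture and walls round the work are solid. World frame = base frame: x ahead of the robot, y to its left, z up, the work surface at z = 0. Lengths are in mm, angles in rad, forces in N, time in s.
With the tool pointing down it reaches from about 375 to 925 mm from the base axis. Payload 5.7 kg.
Tool frame: the origin (TCP) lies on the centre line of the jaws, within the pads' length; the fingertips stand 19 mm ahead of it and the grasp point (between the pads) is the TCP; z points along the fingers, y is the line along which they close (so a half turn about z gives the same grasp; the last joint's range is limited). The gripper opens to 85 mm and grips with 20 to 120 N. Pads are 22 mm wide; open, the fingers measure 114 mm over their backs; the gripper's body (76 mm by 85 mm) begins 54 mm behind the grasp point. The pads swing forward as they close: fully open they stand 13 mm farther back than shut.
Start: joints at [-0.115, 0.359, 1.51, -0, 1.272, -0.115], TCP at [599.971, -0.004, 250.267] pointing down, gripper open.
Joint ranges: [-2.97, 2.97], [-1.01, 2.36], [0.21, 2.38], [-0.96, 4.11], [0.2, 2.71], [-2.98, 2.98]. Speed limits (rad/s): [2.39, 2.39, 3.14, 3.14, 3.14, 3.14].

## Interface

Orientations are given as a rotation vector (axis times angle).
In Python, from rig import arm gives the robot as it stands.
- The arm moves only by the tool play_rows, never from a script. Its argument "rows" is a list of rows, each a list of 3 entries, a list of its own where there are three numbers: the shift along the tool's x, y, z in mm, then the turn about the tool's z in degrees, then the opening, from 0 (shut) to 1 (fully open). A call has 1 to 10 rows; each row is the pose to reach, as a shift and turn from the pose commanded when the call began, along the tool's axes at that moment; what a row does not reach only later rows make up. A row lasts 1/8 s, in which the tool goes at most 62.5 mm and 10.7 degrees, less where a joint would pass 70% of its speed; a pose out of reach is approached as far as the arm can. A call with a gripper value outside its range is refused whole. The fingers move at their own pace and stop on an object; "squeeze" is the grip in N (left out, the last holds). Time passes only in rows, so rows that repeat a pose let the fingers close. It gives the time, the measured TCP pose, the force, the opening and the grip force at its end, in the units of the state.
- arm.state(): the state, without advancing time (a new reading comes with each control period).
- arm.get_image(name): name is "scene" or "side" or "wrist"; returns the picture (400x640x3 uint8, red, green, blue); there is no depth.
- arm.camera_params(name): a dict with "intrinsics" (3x3 intrinsics, pixels), "xyz" and "rotation" of the camera in the world; the wrist camera has in their place "hand_eye" (4x4, takes a point from camera to tool coordinates, whose origin is the TCP and whose axes are the flange's). Camera axes: x right, y down, z forward; pixel columns grow to the right and rows downward; lengths in mm; the calibration is good to about 2 mm. A picture is of the moment at which its call begins: read the wrist's pose just before it. camera_params takes no time and is no camera call.
- arm.hand_in(): hands the job in; it is judged then, once.
The state is a dict: "time": time; "joints": joint angles; "joint_velocities": joint speeds; "joint_efforts": joint torques, N m; "position": TCP position; "eef_rot": TCP orientation; "contact_force": force on the tool from outside, world axes, zero at the start; "wrist_torque": the same for the moment, N m; "gripper_width": finger opening in mm; "gripper_force": force on a finger pad.
Only numpy, scipy, OpenCV 4.12 (cv2) and the standard library are available. Lean on these libraries where they do the work, as an engineer would, in place of code of your own. Each camera call takes 0.05 s, during which the arm holds its last target. There are 200 camera calls.

## Working session

There is one attempt and no reset: what is moved stays moved. The work goes in short steps, Python scripts to look and compute and a tool call to move; the robot and the scene stay as the last step left them, time stands still between calls to the robot, and variables do not carry over. Pictures are saved under pics/ and viewed, at most 10 in all, crops included, and the job is handed in when it is done.

Besides the shell and the picture viewer there is one more tool, called by a JSON object that holds its "fn" and its "kwargs", one argument or row to a line. play_rows: Moves the arm, as the interface text tells. Its arguments: {"type":"object","properties":{"rows":{"type":"array","items":{"type":"array"}},"squeeze":{"type":"number"}},"required":["rows"]}

```bash
mkdir -p pics; ls
python3 - <<'E'
from rig import arm
import cv2, json
for n in ["scene","side"]:
    cv2.imwrite(f"pics/{n}0.png",arm.get_image(n)[:,:,::-1])
for n in ["scene","side","wrist"]:
    print(n,arm.camera_params(n))
print(arm.state())
E
```

```text
pics
scene {'intrinsics': array([[449.65602877,   0.        , 319.87795277],
       [  0.        , 449.65602877, 198.84174915],
       [  0.        ,   0.        ,   1.        ]]), 'xyz': array([ 159.19371604, -488.32178645,  610.94297304]), 'rotation': array([-2.14400465,  0.7202515 , -0.34018658])}
side {'intrinsics': array([[390.36027296,   0.        , 317.83420269],
       [  0.        , 390.36027296, 204.72223314],
       [  0.        ,   0.        ,   1.        ]]), 'xyz': array([ 352.15340887, -294.67148834,  797.89490998]), 'rotation': array([-2.55073777,  0.66502085, -0.16548057])}
wrist {'intrinsics': array([[280.04995895,   0.        , 317.35553052],
       [  0.        , 280.04995895, 203.65634176],
       [  0.        ,   0.        ,   1.        ]]), 'hand_eye': array([[-1.62564668e-04, -9.54029939e-01, -2.99711277e-01,
         7.62172467e+01],
       [ 9.99999977e-01, -1.12954658e-04, -1.82851105e-04,
        -6.58237925e-01],
       [ 1.40591644e-04, -2.99711300e-01,  9.54029935e-01,
        -1.23499928e+02],
       [ 0.00000000e+00,  0.00000000e+00,  0.00000000e+00,
         1.00000000e+00]])}
{'time': 0.1, 'joints': array([-1.15141694e-01,  3.59439164e-01,  1.51132230e+00,  8.98594605e-06,
        1.27248233e+00, -1.15075284e-01]), 'joint_velocities': array([ 8.37710264e-04, -9.54768047e-05, -2.74599217e-03, -1.10266674e-03,
        1.37667082e-03, -1.77506033e-03]), 'joint_efforts': array([ 5.04615236e-04, -5.28650415e+01, -2.79350227e+01, -1.37166940e-04,
        4.90131526e-03,  3.56782721e-05]), 'position': array([5.99428025e+02, 3.65255604e-02, 2.49534646e+02]), 'eef_rot': array([-2.22059915e+00, -2.22044581e+00,  1.59994580e-03]), 'contact_force': array([-0.08341137, -0.10365328,  0.25068137]), 'wrist_torque': array([ 0.00633112, -0.01698526, -0.05101224]), 'gripper_force': 0.0, 'gripper_width': 85.14331121571915}
```

View pics/scene0.png

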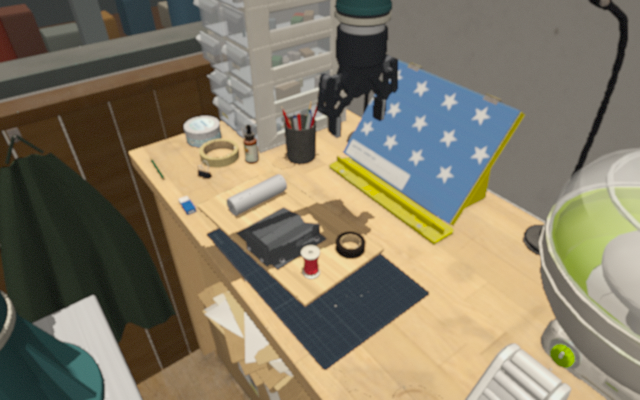

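View pics/side0.png

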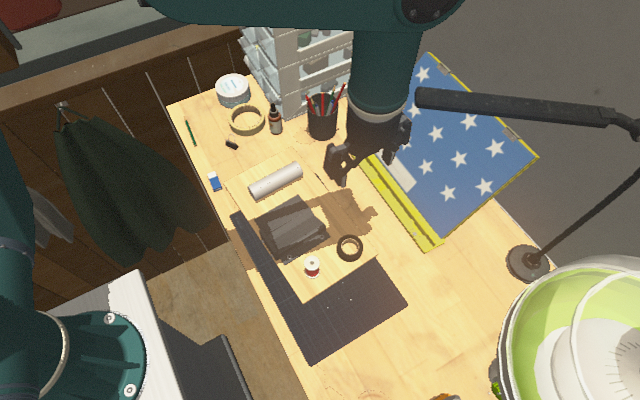

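The scene view shows the bar at about (258,194), the V-block at (283,236), the spool at (311,262) and the tape roll at (350,244). The side view shows the bar at (275,181) and the block at (292,227). Next: an enlarged crop and the wrist view.

Run:
```python
from rig import arm
import cv2
im=cv2.imread("pics/side0.png")[140:320,200:420]
cv2.imwrite("pics/sidec.png",cv2.resize(im,None,fx=3.3,fy=3.3,interpolation=cv2.INTER_CUBIC))
cv2.imwrite("pics/wrist0.png",arm.get_image("wrist")[:,:,::-1])
```

```text
(no output)
```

View pics/sidec.png

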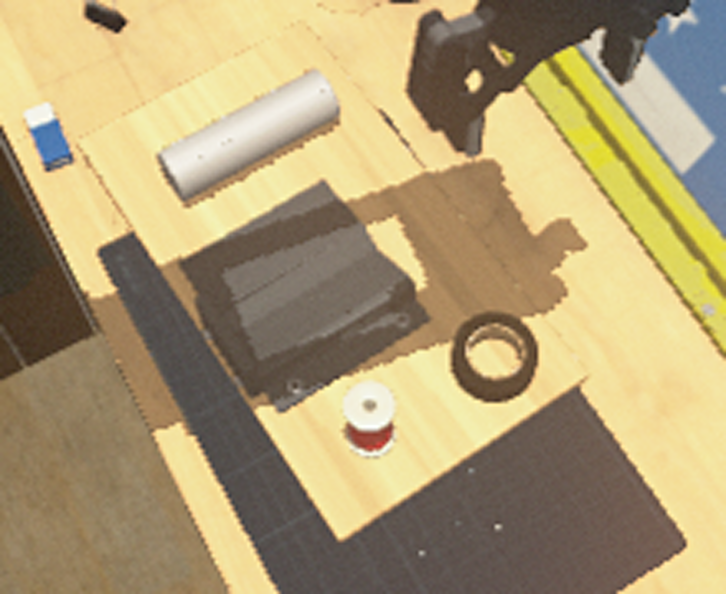

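View pics/wrist0.png

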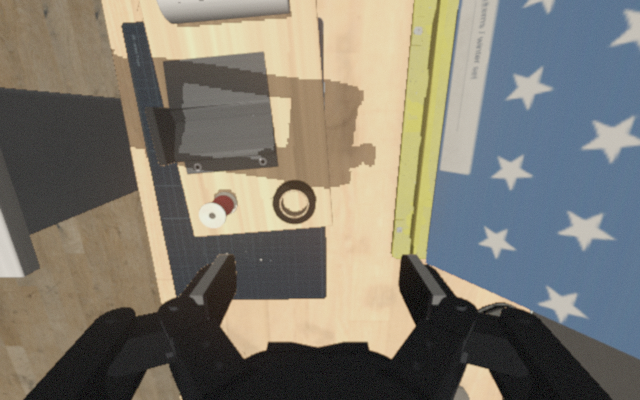

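The crop shows board corners at (78,147), (303,20), (583,379) and (343,541). The ramp's lower edge runs from (180,262) to (325,182). The wrist view gives board corners (193,237) and (326,228), and ramp foot corners (165,61) and (264,53). Its finger geometry puts the open tips about 6 mm ahead of the TCP. Next I fit the poses.

```bash
cat > h.py <<'E'
from rig import arm
import numpy as np, cv2
from scipy.spatial.transform import Rotation as R
from scipy.optimize import least_squares, minimize
def cam(n,st=None):
    c=arm.camera_params(n)
    if n!="wrist": return c["intrinsics"],R.from_rotvec(c["rotation"]).as_matrix(),c["xyz"]
    T=c["hand_eye"]; Rt=R.from_rotvec(st["eef_rot"]).as_matrix()
    return c["intrinsics"],Rt@T[:3,:3],Rt@T[:3,3]+st["position"]
def proj(c,P):
    K,Rc,t=c; q=(np.asarray(P)-t)@Rc@K.T
    return q[:,:2]/q[:,2:]
def v2w(p,P):  # p=x,y,yaw : yaw of v x-axis
    c,s=np.cos(p[2]),np.sin(p[2]); P=np.asarray(P,float)
    return np.c_[p[0]+c*P[:,0]-s*P[:,1],p[1]+s*P[:,0]+c*P[:,1],P[:,2]]
def barpts(b,z=29):  # b=x,y,yaw(of bar axis in world)
    a=np.linspace(0,2*np.pi,40); u=np.array([np.cos(b[2]),np.sin(b[2])]);n=np.array([-u[1],u[0]])
    return np.array([[*(np.array(b[:2])+s*65*u+20*np.cos(t)*n),z+20*np.sin(t)] for s in(-1,1) for t in a])
E
python3 - <<'E'
from h import *
st=arm.state(); C={n:cam(n,st) for n in("scene","side","wrist")}
f=lambda u,v:(200+u/3.3,140+v/3.3)
obs=[("side",[155,-72,9],f(343,541)),("side",[155,125,9],f(583,379)),("side",[-200,-72,9],f(78,147)),("side",[-200,125,9],f(303,20)),
("side",[-70,60,9],f(325,182)),("side",[-70,-60,9],f(180,262)),
("wrist",[155,-72,9],(193,237)),("wrist",[155,125,9],(326,228)),("wrist",[-70,-60,9],(165,61)),("wrist",[-70,60,9],(264,53))]
def res(p): return np.ravel([proj(C[n],v2w(p,[P]))[0]-np.array(q) for n,P,q in obs])
for sel in("side","wrist","all"):
    r=least_squares(lambda p: np.ravel([proj(C[n],v2w(p,[P]))[0]-np.array(q) for n,P,q in obs if sel in(n,"all")]),[480,150,-1.57],loss="soft_l1",x_scale=[100,100,1]); print(sel,r.x,np.degrees(r.x[2]))
print(res(r.x).reshape(-1,2).round(1).tolist())
p=r.x
# bar masks
M={}
roi={"side":(238,300,150,205),"scene":(220,295,170,222)}
for n,(a,b,c,d) in roi.items():
    im=cv2.imread(f"pics/{n}0.png"); hsv=cv2.cvtColor(im,cv2.COLOR_BGR2HSV)
    m=np.zeros(im.shape[:2],np.uint8); m[c:d,a:b]=(hsv[c:d,a:b,1]<55)
    k,l,s,_=cv2.connectedComponentsWithStats(m); i=1+s[1:,4].argmax(); M[n]=(l==i).astype(np.uint8); print(n,s[i])
def hull(n,b):
    h=cv2.convexHull(proj(C[n],barpts(b)).astype(np.float32)); o=np.zeros((400,640),np.uint8)
    cv2.fillConvexPoly(o,np.round(h*16).astype(np.int32),1,shift=4,lineType=8); return o
def cost(b,ns): return sum((hull(n,b)!=M[n]).sum() for n in ns)
b0=v2w(p,[[-120,30,0]])[0]; 
for ns in(["side"],["scene"],["side","scene"]):
    best=min((minimize(cost,[b0[0]+dx,b0[1]+dy,p[2]+1.57],args=(ns,),method="Nelder-Mead",options=dict(initial_simplex=[[b0[0]+dx,b0[1]+dy,p[2]+1.57+s] if j==0 else [b0[0]+dx+15*(j==1),b0[1]+dy+15*(j==2),p[2]+1.57+s+.1*(j==3)] for j in range(4)])) for dx in(-10,10) for dy in(-10,10) for s in(-.1,0.)),key=lambda r:r.fun)
    b=best.x; d=b[:2]-p[:2]; c,s=np.cos(p[2]),np.sin(p[2])
    print(ns,b,best.fun,"in v:",c*d[0]+s*d[1],-s*d[0]+c*d[1],"rel yaw deg",np.degrees(b[2]-p[2])-90)
E
```

```text
side [484.16426872  69.58032362  -1.48471178] -85.06771871153457
wrist [481.99721375  71.97665938  -1.50199597] -86.05802981025768
all [482.39490193  71.71966536  -1.4986024 ] -85.86359291084196
[[-2.9, 0.6], [1.6, -0.2], [-0.8, -2.7], [0.9, -0.2], [-0.6, -0.6], [-1.4, 0.0], [-0.2, 0.3], [5.5, 0.0], [-1.4, 0.4], [0.9, 0.2]]
side [248 161  52  39 856]
scene [ 228  174   58   41 1097]
['side'] [5.06101971e+02 1.96921357e+02 1.12248809e-01] 159.0 in v: -123.16553987942186 32.67626744055099 rel yaw deg 2.2949759346785896
['scene'] [5.02190114e+02 1.98648525e+02 8.21680916e-02] 126.0 in v: -125.17037625012412 28.89918276174717 rel yaw deg 0.5714777725615363
['side', 'scene'] [5.05204973e+02 1.97634569e+02 9.24086557e-02] 307.0 in v: -123.94159560242635 31.833050615768336 rel yaw deg 1.1582188717556932
```

Run:
```python
from h import *
C=cam("side")
def back(u,v,z=0):
    K,Rc,t=C; d=Rc@np.linalg.inv(K)@[u,v,1]; return (t+d*(z-t[2])/d[2]).round()
for n,q in dict(bottle=(275,131),cup=(322,138),eraser=(214,186),drawersL=(268,95),drawersR=(300,108),ring=(247,130),clip=(231,145)).items(): print(n,back(*q))
print("bottle top at x of base:",[ (z,back(273,105,z)) for z in(50,80,100)]); print("pen top",[(z,back(313,90,z)) for z in(100,130,160)])
```

```text
bottle [577. 353.   0.]
cup [674. 272.   0.]
eraser [373. 272.   0.]
drawersL [617. 480.   0.]
drawersR [673. 393.   0.]
ring [514. 393.   0.]
clip [458. 367.   0.]
bottle top at x of base: [(50, array([597., 393.,  50.])), (80, array([587., 365.,  80.])), (100, array([580., 347., 100.]))]
pen top [(100, array([688., 343., 100.])), (130, array([674., 316., 130.])), (160, array([659., 288., 160.]))]
```

{"fn": "play_rows", "kwargs": {
  "rows": [
    [[60,-25,30],-2,1],
    [[120,-50,60],-4,1],
    [[180,-75,80],-4,1],
    [[225,-92,100],-4,1],
    [[242,-98,110],-4,1],
    [[242,-98,110],-4,1],
    [[242,-98,110],-4,1]
  ]
}}

```text
time: 1.02
position: [502.5, 241.6, 140.5]
eef_rot: [2.142, 2.298, 0.0]
contact_force: [0.6, -0.6, 0.3]
gripper_width: 85.0
gripper_force: 0.0
```

Run:
```python
from h import *
st=arm.state(); im=arm.get_image("wrist"); cv2.imwrite("pics/w1.png",im[:,:,::-1])
np.savez("w1.npz",p=st["position"],r=st["eef_rot"]); print(st["position"],st["eef_rot"],st["time"])
```

```text
[502.4862912  241.56080578 140.52018587] [2.14170331e+00 2.29762536e+00 4.54233906e-05] 1.025
```

View pics/w1.png

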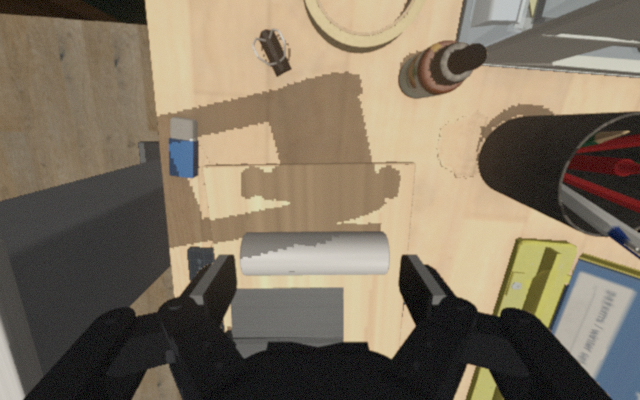

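The wrist view shows the bar spanning columns 241–388 and rows 232–275. The ramp foot corners are at (232,290) and (343,288), and the board's rear corners at (206,164) and (413,163). I refine the poses from these.

Run:
```python
from h import *
d=np.load("w1.npz"); c=cam("wrist",dict(position=d["p"],eef_rot=d["r"]))
obs=[([-200,-72,9],(206,164)),([-200,125,9],(413,163)),([-70,-60,9],(232,290)),([-70,60,9],(343,288))]
r=least_squares(lambda p:np.ravel([proj(c,v2w(p,[P]))[0]-np.array(q) for P,q in obs]),[482,72,-1.5],x_scale=[100,100,1]);p=r.x
print("v",p,np.degrees(p[2]),r.fun.round(1))
im=cv2.imread("pics/w1.png"); hsv=cv2.cvtColor(im,cv2.COLOR_BGR2HSV)
m=np.zeros((400,640),np.uint8); m[222:284,236:396]=hsv[222:284,236:396,1]<50
k,l,s,_=cv2.connectedComponentsWithStats(m); i=1+s[1:,4].argmax(); m=(l==i).astype(np.uint8); print(s[i])
def cost(b):
    h=cv2.convexHull(proj(c,barpts(b)).astype(np.float32)); o=np.zeros((400,640),np.uint8)
    cv2.fillConvexPoly(o,np.round(h*16).astype(np.int32),1,shift=4); return (o!=m).sum()
best=min((minimize(cost,[505,198,.08+s],method="Nelder-Mead",options=dict(initial_simplex=[[500,195,.04+s],[512,195,.04+s],[500,204,.04+s],[500,195,.12+s]])) for s in(-.05,0,.05)),key=lambda r:r.fun); b=best.x
t=d["p"][:2]; C,S=np.cos(p[2]),np.sin(p[2])
for n,q in(("bar",b[:2]),("tcp",t)):
    e=q-p[:2]; print(n,q,"in v",C*e[0]+S*e[1],-S*e[0]+C*e[1])
print(best.fun,"bar rel yaw",np.degrees(b[2]-p[2])-90)
T=R.from_rotvec(d["r"]).as_matrix(); print("tool x,y",T[:,0],T[:,1])
```

```text
v [482.59514247  72.71636636  -1.48789466] -85.25008414870064 [-3.9  2.3  4.5  0.5 -1.7 -1.4  1.  -0.7]
[ 240  232  150   44 6261]
bar [502.02968646 195.43648612] in v -120.68934143006285 29.52985198691723
tcp [502.4862912  241.56080578] in v -166.6174428886093 33.80429330684531
321.0 bar rel yaw -0.5919053243890176
tool x,y [-7.01591408e-02  9.97535730e-01 -4.02807626e-04] [9.97535713e-01 7.01593072e-02 4.15011610e-04]
```

{"fn": "play_rows", "kwargs": {
  "rows": [
    [[0,-3,40],0,1],
    [[0,-3,80],0,1],
    [[0,-3,102],0,1],
    [[0,-3,110],0,1],
    [[0,-3,110],0,1],
    [[-4,-3,110],0,1],
    [[-8,-3,110],0,1],
    [[-10,-3,110],0,1],
    [[-10,-3,110],0,1]
  ]
}}

```text
time: 2.2
position: [499.8, 231.7, 30.6]
eef_rot: [2.143, 2.297, 0.0]
contact_force: [0.3, 0.2, -0.2]
gripper_width: 85.4
gripper_force: 0.0
```

{"fn": "play_rows", "kwargs": {
  "rows": [
    [[-3,0,0],0,1],
    [[-6,0,0],0,1],
    [[-9,0,0],0,1],
    [[-12,0,0],0,1],
    [[-15,0,0],0,1],
    [[-18,0,0],0,1],
    [[-22,0,0],0,1],
    [[-26,0,0],0,1],
    [[-30,0,0],0,1],
    [[-33,0,0],0,1]
  ]
}}

```text
time: 3.45
position: [501.9, 198.5, 30.3]
eef_rot: [-2.143, -2.297, 0.0]
contact_force: [0.2, 0.4, 0.1]
gripper_width: 85.2
gripper_force: 0.0
```

Run:
```python
from h import *
w=arm.get_image("wrist"); s=arm.get_image("side")[140:320,200:420]
s=cv2.resize(s,None,fx=2.2,fy=2.2)
o=np.zeros((400,800,3),np.uint8); o[:,:316]=cv2.resize(w[180:400,180:420],(316,400))[:, :316]; o[:396,316:]=s
cv2.imwrite("pics/p1.png",o[:,:,::-1]); st=arm.state(); print(st["position"],st["contact_force"],st["time"])
```

```text
[501.92011274 198.52140025  30.24924574] [0.70741395 0.57481903 0.87188404] 3.55
```

View pics/p1.png

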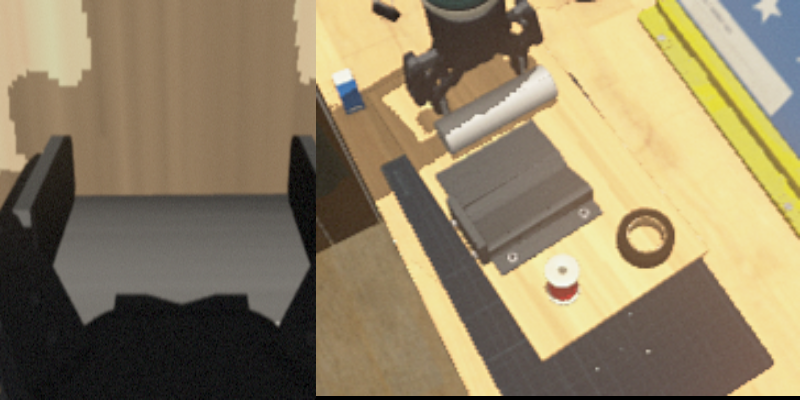

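Fingers are against the bar's rear side, and the bar is square to the ramp foot. The side half shows the bar from (445,140) to (550,80) with the ramp foot just ahead. I push on slowly.

{"fn": "play_rows", "kwargs": {
  "rows": [
    [[-3,0,0],0,1],
    [[-6,0,0],0,1],
    [[-10,0,0],0,1],
    [[-14,0,0],0,1],
    [[-18,0,0],0,1],
    [[-22,0,0],0,1],
    [[-26,0,0],0,1],
    [[-30,0,0],0,1],
    [[-34,0,0],0,1],
    [[-38,0,0],0,1]
  ]
}}

```text
time: 4.8
position: [504.6, 160.7, 30.3]
eef_rot: [-2.142, -2.297, 0.0]
contact_force: [-0.8, 2.7, 1.3]
gripper_width: 85.5
gripper_force: 1.4
```

{"fn": "play_rows", "kwargs": {
  "rows": [
    [[-3,0,0],0,1],
    [[-6,0,0],0,1],
    [[-9,0,0],0,1],
    [[-12,0,0],0,1],
    [[-15,0,0],0,1],
    [[-18,0,0],0,1],
    [[-21,0,0],0,1],
    [[-24,0,0],0,1],
    [[-26,0,0],0,1],
    [[-28,0,0],0,1]
  ]
}}

```text
time: 6.05
position: [506.6, 132.9, 30.3]
eef_rot: [-2.142, -2.298, 0.0]
contact_force: [-0.5, 3.0, 1.4]
gripper_width: 85.7
gripper_force: 1.4
```

Run:
```python
from h import *
w=arm.get_image("wrist"); s=arm.get_image("side")[140:320,200:420]
s=cv2.resize(s,None,fx=2.2,fy=2.2)
o=np.zeros((400,800,3),np.uint8); o[:,:316]=cv2.resize(w[180:400,180:420],(316,400))[:, :316]; o[:396,316:]=s
cv2.imwrite("pics/p2.png",o[:,:,::-1]); st=arm.state(); print(st["position"],st["contact_force"],st["time"])
```

```text
[506.54939752 132.68950592  30.20754944] [-0.28767588  0.54025133  0.39313415] 6.15
```

View pics/p2.png

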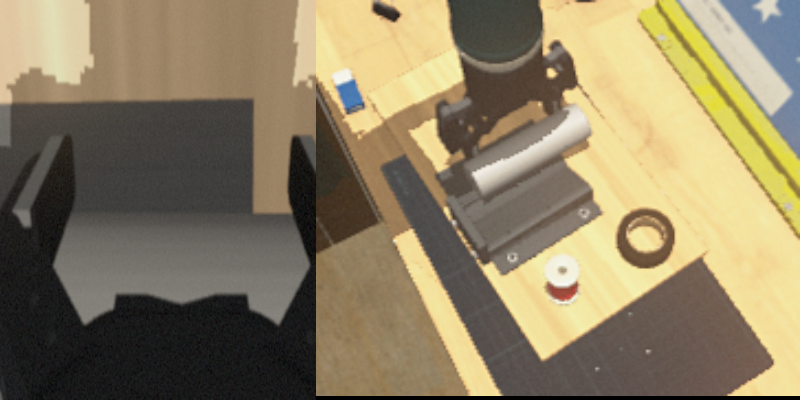

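The bar is on the upper ramp, still square and against both fingers (side half: (475,180) to (585,125)). I ease it over the lip.

{"fn": "play_rows", "kwargs": {
  "rows": [
    [[-2,0,0],0,1],
    [[-4,0,0],0,1],
    [[-6,0,0],0,1],
    [[-8,0,0],0,1],
    [[-10,0,0],0,1],
    [[-11,0,0],0,1],
    [[-12,0,0],0,1],
    [[-13,0,0],0,1],
    [[-14,0,0],0,1],
    [[-15,0,0],0,1]
  ]
}}

```text
time: 7.4
position: [507.6, 118.0, 30.3]
eef_rot: [-2.142, -2.298, 0.0]
contact_force: [-0.4, 0.9, -0.8]
gripper_width: 85.2
gripper_force: 0.0
```

Run:
```python
from h import *
w=arm.get_image("wrist"); s=arm.get_image("side")[140:320,200:420]
s=cv2.resize(s,None,fx=2.2,fy=2.2)
o=np.zeros((400,800,3),np.uint8); o[:,:316]=cv2.resize(w[180:400,180:420],(316,400))[:, :316]; o[:396,316:]=s
cv2.imwrite("pics/p3.png",o[:,:,::-1]); st=arm.state(); print(st["position"],st["contact_force"],st["time"])
```

```text
[507.62690858 118.02843032  30.28146751] [ 0.796288   -0.31825372  0.30830595] 7.5
```

View pics/p3.png

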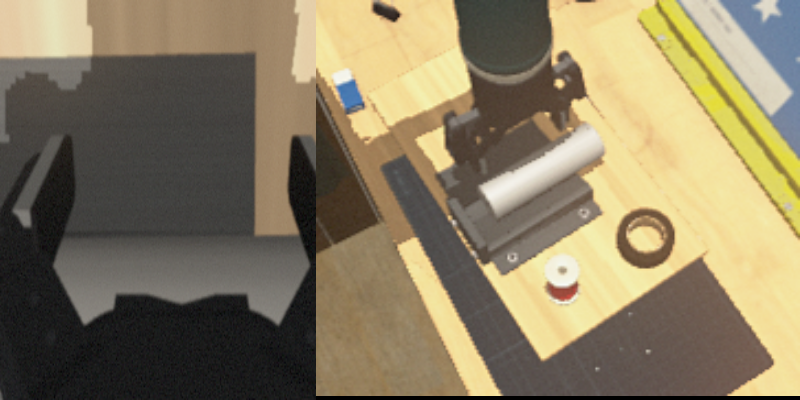

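The bar has dropped ahead of the fingers and lies along the groove (side half: (490,205) to (600,140)). I back off, rise, and measure it.

{"fn": "play_rows", "kwargs": {
  "rows": [
    [[4,0,0],0,1],
    [[10,0,-10],0,1],
    [[10,0,-50],0,1],
    [[10,0,-90],0,1],
    [[10,0,-110],0,1],
    [[10,0,-110],0,1],
    [[10,0,-110],0,1]
  ]
}}

```text
time: 8.38
position: [506.3, 128.2, 139.8]
eef_rot: [-2.142, -2.297, 0.001]
contact_force: [0.3, -0.2, -0.3]
gripper_width: 85.4
gripper_force: 0.0
```

```bash
cat > m.py <<'E'
from h import *
import sys
n=sys.argv[1]; st=arm.state(); im=arm.get_image(n)[:,:,::-1].copy(); cv2.imwrite(sys.argv[2],im); c=cam(n,st)
p=np.array([482.5,72.3,-1.492]); g0=v2w(p,[[0,float(sys.argv[3]),0]])[0]
h=lambda b,s=1:cv2.convexHull(proj(c,barpts(b,35)).astype(np.float32))
g=cv2.cvtColor(im,cv2.COLOR_BGR2GRAY).astype(float); gx=cv2.GaussianBlur(g,(0,0),1.2)
grad=np.hypot(cv2.Sobel(gx,-1,1,0),cv2.Sobel(gx,-1,0,1)); grad=np.minimum(grad,80)
from scipy.ndimage import map_coordinates
def cost(b):
    q=h(b)[:,0]; d=np.roll(q,-1,0)-q; s=np.concatenate([a+np.outer(np.linspace(0,1,max(2,int(np.hypot(*e)))),e) for a,e in zip(q,d)])
    return -map_coordinates(grad,[s[:,1],s[:,0]],order=1).mean()
best=min((minimize(cost,[g0[0]+dx,g0[1]+dy,p[2]+np.pi/2],method="Nelder-Mead",options=dict(initial_simplex=[[g0[0]+dx,g0[1]+dy,p[2]+np.pi/2]+np.diag([5,5,.03])[j-1]*(j>0) for j in range(4)])) for dx in(-10,-5,0,5,10) for dy in(-8,-4,0,4,8)),key=lambda r:r.fun)
b=best.x;e=b[:2]-p[:2];C,S=np.cos(p[2]),np.sin(p[2])
print(n,best.fun,"bar v x,y",C*e[0]+S*e[1],-S*e[0]+C*e[1],"rel deg",np.degrees(b[2]-p[2])-90)
e=st["position"][:2]-p[:2]; print("tcp v",C*e[0]+S*e[1],-S*e[0]+C*e[1],st["position"][2],st["contact_force"].round(1),st["time"])
cv2.polylines(im,[np.round(h(b)).astype(np.int32)],True,(0,0,255),1); cv2.imwrite(sys.argv[2],im)
E
python3 m.py wrist pics/w2.png 30; python3 m.py side pics/s2.png 30
```

```text
wrist -68.87696748084574 bar v x,y -0.4118998803602989 29.178659042004373 rel deg 0.8354366839166261
tcp v -53.864679119072434 28.128317847461922 139.81621012766723 [ 0.3 -0.2 -0.3] 8.375
side -68.07971107175409 bar v x,y -3.349055852757963 32.32381093455774 rel deg -0.652435202980584
tcp v -53.807723689978815 27.843806934453813 139.3949967887811 [-0.3  0.1  0.1] 8.425
```

View pics/w2.png

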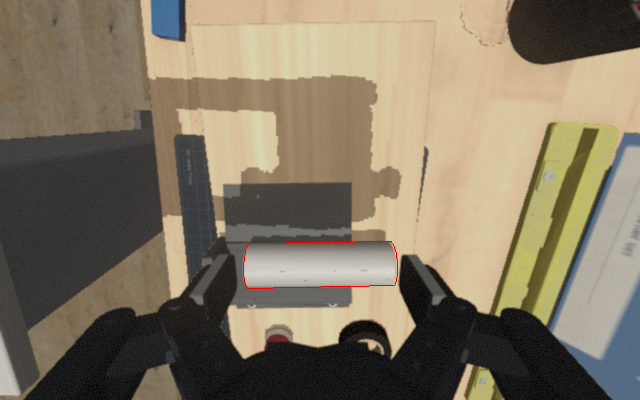

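The fitted outline shows the bar seated at x ≈ 0, y ≈ 30 mm, in line with the groove. It has about 25 mm to slide. I go round to its free end with the fingers shut.

{"fn": "play_rows", "kwargs": {
  "rows": [
    [[-10,40,0],0,0.5],
    [[-30,75,0],0,0],
    [[-50,98,0],0,0],
    [[-54,102,0],0,0],
    [[-54,102,40],0,0],
    [[-54,102,80],0,0],
    [[-54,102,97],0,0],
    [[-54,102,97],0,0],
    [[-54,102,97],0,0]
  ]
}}

```text
time: 9.6
position: [613.2, 81.5, 44.4]
eef_rot: [2.142, 2.297, 0.002]
contact_force: [0.4, 1.1, 0.9]
gripper_width: -0.1
gripper_force: 0.0
```

{"fn": "play_rows", "kwargs": {
  "rows": [
    [[0,-3,0],0,0],
    [[0,-6,0],0,0],
    [[0,-9,0],0,0],
    [[0,-12,0],0,0],
    [[0,-14,0],0,0],
    [[0,-16,0],0,0],
    [[0,-18,0],0,0],
    [[0,-20,0],0,0]
  ]
}}

```text
time: 10.6
position: [592.3, 79.9, 43.2]
eef_rot: [-2.142, -2.298, 0.0]
contact_force: [0.6, 1.1, -0.2]
gripper_width: -0.2
gripper_force: 0.0
```

```bash
python3 m.py side pics/s3.png 30;python3 m.py scene pics/s4.png 30
```

```text
side -59.53411105642465 bar v x,y -1.8834568152776248 32.93010529782468 rel deg -0.05523287491169526
tcp v 1.0403464059299932 110.10670315133555 43.226955521811384 [ 0.6  1.1 -0.2] 10.6
scene -64.05709792848863 bar v x,y -5.955639728933061 31.287409080024048 rel deg 3.421502106559032
tcp v 1.0271911668866212 109.76628839456782 43.183528850859254 [ 0.6 -0.5 -0. ] 10.65
```

{"fn": "play_rows", "kwargs": {
  "rows": [
    [[0,-2,0],0,0],
    [[0,-4,0],0,0],
    [[0,-6,0],0,0],
    [[0,-8,0],0,0],
    [[0,-10,0],0,0],
    [[0,-12,0],0,0],
    [[0,-14,0],0,0],
    [[0,-16,0],0,0],
    [[0,-18,0],0,0]
  ]
}}

```text
time: 11.82
position: [574.6, 78.6, 43.4]
eef_rot: [2.142, 2.297, 0.0]
contact_force: [2.7, -0.2, 0.1]
gripper_width: -0.3
gripper_force: 1.1
```

{"fn": "play_rows", "kwargs": {
  "rows": [
    [[0,-1,0],0,0],
    [[0,-2,0],0,0],
    [[0,-3,0],0,0]
  ]
}}

```text
time: 12.2
position: [571.7, 78.4, 43.3]
eef_rot: [2.142, 2.297, 0.0]
contact_force: [2.9, -0.3, 0.7]
gripper_width: -0.1
gripper_force: 1.2
```

```bash
python3 m.py side pics/s5.png 12
```

```text
side -65.2269017334047 bar v x,y -1.4823293081828544 -9.59150103241286 rel deg -0.09799479613543838
tcp v 0.9181588213951599 89.37717348959458 43.34794689144064 [ 2.9 -0.3  0.7] 12.2
```

{"fn": "play_rows", "kwargs": {
  "rows": [
    [[0,-1,0],0,0],
    [[0,-2,0],0,0],
    [[0,-2,0],0,0]
  ]
}}

```text
time: 12.62
position: [569.4, 78.3, 43.3]
eef_rot: [-2.142, -2.297, 0.0]
contact_force: [2.4, -0.3, 1.7]
gripper_width: 0.1
gripper_force: 1.1
```

{"fn": "play_rows", "kwargs": {
  "rows": [
    [[0,-1,0],0,0],
    [[0,-1.5,0],0,0],
    [[0,-1.5,0],0,0]
  ]
}}

```text
time: 13.0
position: [567.9, 78.2, 43.3]
eef_rot: [-2.142, -2.298, 0.0]
contact_force: [3.2, -0.8, 1.3]
gripper_width: 0.4
gripper_force: 1.2
```

{"fn": "play_rows", "kwargs": {
  "rows": [
    [[0,-1,0],0,0],
    [[0,-1,0],0,0]
  ]
}}

```text
time: 13.25
position: [566.9, 78.1, 43.3]
eef_rot: [-2.142, -2.297, 0.0]
contact_force: [3.3, -0.7, 1.0]
gripper_width: 0.0
gripper_force: 1.2
```

{"fn": "play_rows", "kwargs": {
  "rows": [
    [[0,-1,0],0,0],
    [[0,-1,0],0,0]
  ]
}}

```text
time: 13.5
position: [566.3, 78.1, 43.3]
eef_rot: [2.142, 2.297, 0.001]
contact_force: [3.3, -0.5, 0.6]
gripper_width: -0.1
gripper_force: 1.7
```

{"fn": "play_rows", "kwargs": {
  "rows": [
    [[0,-1,0],0,0],
    [[0,-1,0],0,0]
  ]
}}

```text
time: 13.75
position: [566.3, 78.1, 43.4]
eef_rot: [2.142, 2.296, 0.003]
contact_force: [5.3, -0.3, -2.2]
gripper_width: 0.2
gripper_force: 2.8
```

The TCP has stopped advancing and the force is climbing. I push once more to confirm, then ease off.

{"fn": "play_rows", "kwargs": {
  "rows": [
    [[0,-1,0],0,0],
    [[0,-1,0],0,0]
  ]
}}

```text
time: 14.0
position: [566.3, 78.1, 43.7]
eef_rot: [2.141, 2.295, 0.005]
contact_force: [7.2, 0.2, -1.9]
gripper_width: 0.0
gripper_force: 3.6
```

{"fn": "play_rows", "kwargs": {
  "rows": [
    [[0,2,0],0,0],
    [[0,6,0],0,0],
    [[0,14,0],0,0],
    [[0,25,0],0,0],
    [[0,30,-20],0,0],
    [[0,30,-70],0,0],
    [[30,-20,-110],0,0],
    [[55,-70,-110],0,0],
    [[55,-70,-110],0,1],
    [[55,-70,-110],0,1]
  ]
}}

```text
time: 15.25
position: [491.3, 128.1, 153.6]
eef_rot: [2.141, 2.298, 0.001]
contact_force: [0.4, -0.1, 0.3]
gripper_width: 35.7
gripper_force: 0.0
```

```bash
python3 m.py wrist pics/w6.png 5
```

```text
wrist -68.02545758848967 bar v x,y 0.049748185684043156 4.350937471387558 rel deg 0.4952393563701776
tcp v -54.965065299604234 13.15500997927641 153.63729225139707 [ 0.4 -0.1  0.3] 15.25
```

View pics/w6.png

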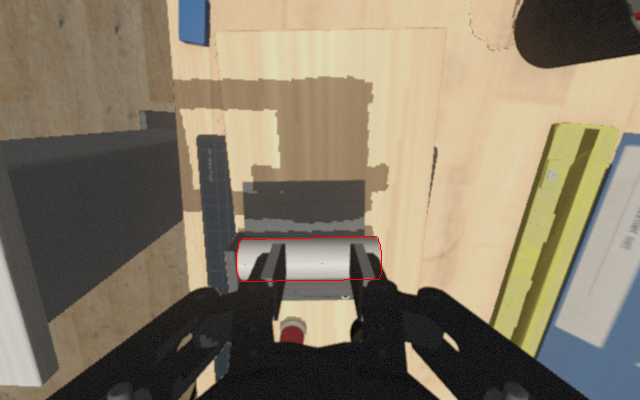

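The fitted outline (columns 237–381, rows 237–282) puts the bar seated at x ≈ 0, y ≈ 4–5 mm, with its left end at the stop. The arm is clear of everything, so I hand in.

```bash
python3 -c "
from rig import arm
print(arm.hand_in())"
```

```text
the job is handed in; nothing more can be done
None
```

I handed the job in at about 15 s. The bar was rolled up the ramp into the V-groove and slid until it met the end stop. The last image puts its middle within about 1 mm of the seat. I never moved the fingers near the spool or tape roll, though I did not measure their positions afterwards.

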